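# Hold the dispenser's sprung cover just below its balance point

## Task

The feed roller was left lying on the dispenser unit's sprung cover: roll it sideways along the cover, without lifting it, into the groove between the yellow lines. Then take the cover by its red bar, raise it past its balance point (55 degrees open) without letting it fly up to its stop, bring it back and finish still holding it just below balance, between 40 and 50 degrees open, so that the spring can be adjusted. Leave the other things on the bench and on the unit where they are.

Things in the scene. Friction and masses are not known exactly. Their poses are not given: they have to be found in the camera images.
- machine: Black steel dispenser unit, fixed. Origin on the bench; x points from the red bar to the hinge (away from the robot), y left, z up; numbers below in this frame, mm. Spans x -110..160, y -190..210; flat top at z 100: cover x -110..98, y -119..59, deck y 62..106, groove y 106..144, yellow stop rail y 150..156, 30 tall. Motor 56 thick on the top at x 104..160, y -100..0.
- groove (a point): Middle of the groove at deck height: unit frame (0, 125, 100) mm. The groove, edged by yellow lines, runs along the unit's x and is 38 mm wide; the roller drops 11 mm into it and rests on its two edges.
- roller_c (a point): Centre of the feed roller: black rubber cylinder 44 mm diameter, 130 mm long, with 10 mm long steel stubs and orange discs at its ends, and a white stripe along it that faces up at the start; about 0.25 kg. Lies on the cover, long axis along the unit's x (within 6 degrees), centre 122 mm above the bench; 111 mm in the groove. It must roll, turning over.
- cover (a joint): Opening angle of the aluminium cover, rad: 0 closed (level with the deck), grows as the robot-side edge rises, stop at 1.4. Springs help: it balances at 0.96 (55 degrees). Below that it falls shut (lifting at the bar takes 2 N when closed, 1 N at 45 degrees), above it it swings up by itself to the stop unless held (1-3 N). A painted scale beside it: green 40-50 degrees, red 55.
- cover_bar (a point): Middle of the cover's red bar: round, 12 mm diameter, along the unit's y, 120 mm long between its arms. Closed, it is at unit frame (-130, -30, 130) mm, 20 mm in front of the cover's edge and 30 mm above its top, free to be pinched from above. From the hinge it is 230 mm along the cover and 34 mm square above it; it can turn between the fingers as it follows the arc.
- cover_hinge (a point): Middle of the cover's hinge axis, which runs along the unit's y: unit frame (100, -30, 96) mm. The cover is 208 mm from hinge to front edge, 178 mm wide, 8 mm thick.
- tin: Bystander, loose, leave where it is. Small closed can, 48 mm diameter, 55 mm high, standing on the unit's deck right of the cover (-y). Origin at its underside.
- gear: Bystander, loose, leave where it is. Brass hub gear, 44 mm diameter, 22 mm high, on the deck beyond the yellow rail. Origin at its underside.
- screwdriver: Bystander, loose, leave where it is. Orange-handled screwdriver on the bench. Origin at its middle.
- wrench: Bystander, loose, leave where it is. Steel wrench on the bench. Origin at its middle.
- mug: Bystander, loose, leave where it is. Blue mug, 80 mm diameter, 90 mm high. Origin at its underside.
- coin_tray: Bystander, loose, leave where it is. Blue divided tray, 140 x 100 x 35 mm. Origin at its underside.
- cleaner: Bystander, loose, leave where it is. Yellow spray can, 60 mm diameter, 170 mm high. Origin at its underside.
- roller: The same feed roller as a body; its origin is its centre too, its x axis is the roller's axis, and its z axis points to the white stripe (it turns as the roller rolls).
Things that resemble listed ones, but are neither listed nor needed, are in the scene too. What is shaped like the roller but pink is not meant.

How it is judged:
On the way, in this order (a step that is already met when the one before it is completed fails the run):
1. the roller has been rolled along the top: turned at least 70 degrees from stripe up, not lifted (angle between roller's own z axis and vertical above 1.2 rad and z of roller_c in the frame of machine below 0.13 m and y of roller_c in the frame of machine below 0.11 m).
2. the roller lies in the groove (y of roller_c in the frame of machine between 0.115 and 0.135 m and z of roller_c in the frame of machine between 0.104 and 0.118 m and x of roller_c in the frame of machine between -0.05 and 0.07 m), for 0.2 s.
3. the cover has been raised by the fingers past its balance point (0.96 rad) (value of joint cover above 0.98 rad and contact force between the fingers and cover above 0.2 N), for 0.05 s.
At the end, for the whole second after the job is handed in: The fingers alone hold the cover still at 0.68 to 0.90 rad (39 to 51 degrees; under 0.1 rad/s, at least 0.4 N finger contact, no loose thing touching it); the roller lies sunk in the groove, its centre within 10 mm of the groove's middle line and -50 to 70 mm along it (all of step 2 and value of joint cover between 0.68 and 0.9 rad and velocity of joint cover between -0.1 and 0.1 rad/s and contact force between the fingers and cover above 0.4 N and contact force between each of roller, tin, gear, screwdriver, wrench, mug, coin_tray, cleaner and cover below 0.1 N); the arm keeps its last pose, push and grip.
It fails at once if the roller was lifted (centre more than 25 mm above its rolling height) (z of roller_c in the frame of machine above 0.147 m).
It fails at once if the cover flew up towards its stop (past 1.25 rad) (value of joint cover above 1.25 rad).
It fails at once if another thing on the bench or the unit was disturbed (moved 30 mm) (distance of any of tin, gear, screwdriver, wrench, mug, coin_tray, cleaner from where it was at the start of the episode above 0.03 m).
It also fails if it takes over 51 s, if anything falls off the work surface, if the arm or the gripper's body presses on something with over 40 N, if the wrist force passes 120 N, or if a joint passes its speed limit or range.

## Robot

A 6-joint arm with a two-finger parallel gripper is mounted at the origin on the work surface. World frame = base frame: x ahead of the robot, y to its left, z up, the work surface at z = 0. Lengths are in m, angles in rad, forces in N, time in s.
With the tool pointing down it reaches from about 0.275 to 0.85 m from the base axis. Payload 19 kg.
Tool frame: the origin (TCP) lies at the very end of the fingers, on their centre line; the grasp point (between the pads) lies ctrl.hold_point_z behind it (ctrl.hold_point_z is the distance from the TCP to the grasp point, in m); z points along the fingers, y is the line along which they close (so a half turn about z gives the same grasp; the last joint's range is limited). The gripper opens to 85 mm and grips with 20 to 120 N. Pads are 22 mm wide; open, the fingers measure 114 mm over their backs; the gripper's body (76 mm by 85 mm) begins 54 mm behind the grasp point. The pads swing forward as they close: fully open they stand 13 mm farther back than shut.
Start: joints at [-1.48, 0.15, 1.437, -0, 1.554, -0.134], TCP at [0.128, -0.561, 0.231] pointing down, gripper open.
Joint ranges: [-2.8, 2.8], [-0.68, 2.1], [0.12, 2.68], [-1.39, 4.53], [0.16, 2.79], [-2.81, 2.81]. Speed limits (rad/s): [1.89, 1.89, 2.22, 3.01, 3.01, 3.01].

## Interface

Orientations are given as a 3x3 rotation matrix whose columns are the frame's x, y, z axes.
In Python, from station import ctrl gives the robot as it stands.
- The arm moves only by the tool play_rows, never from a script. Its argument "rows" is a list of rows, each a list of 3 entries, a list of its own where there are three numbers: the shift along the tool's x, y, z in mm, then the turn, a rotation vector about the tool's x, y, z in rad, then the closure in counts, from 0 (fully open) to 255 (shut). A call has 1 to 20 rows; each row is the pose to reach, as a shift and turn from the pose commanded when the call began, along the tool's axes at that moment; what a row does not reach only later rows make up. A row lasts 1/10 s, in which the tool goes at most 50 mm and 8.59 degrees, less where a joint would pass 70% of its speed; a pose out of reach is approached as far as the arm can. A call with a gripper value outside its range is refused whole. The fingers move at their own pace and stop on an object; "newtons" is the grip in N (left out, the last holds). Time passes only in rows, so rows that repeat a pose let the fingers close. It gives the time, the measured TCP pose, the force, the opening and the grip force at its end, in the units of the state.
- ctrl.read_state(): the state, without advancing time (a new reading comes with each control period).
- ctrl.get_image(name): name is "side" or "top"; returns the picture (400x640x3 uint8, red, green, blue); there is no depth.
- ctrl.camera_info(name): a dict with "intrinsics" (3x3 intrinsics, pixels), "cam_to_world" (4x4, takes a point from camera to world coordinates). Camera axes: x right, y up, looking along -z (the intrinsics and any distortion apply to the point x, -y, -z); pixel columns grow to the right and rows downward; lengths in m; the calibration is good to about 2 mm. A picture is of the moment at which its call begins. camera_info takes no time and is no camera call.
- ctrl.finish_job(): hands the job in; it is judged then, once.
The state is a dict: "time_s": time; "joint_pos": joint angles; "qvel": joint speeds; "effort": joint torques, N m; "eef_pos": TCP position; "tool_rot": TCP orientation; "force": force on the tool from outside, world axes, zero at the start; "ft_torque": the same for the moment, N m; "opening": opening from 0.0 (shut) to 1.0 (fully open); "finger_force": force on a finger pad.
Only numpy, scipy, OpenCV 4.12 (cv2) and the standard library are available. Lean on these libraries where they do the work, as an engineer would, in place of code of your own. Each camera call takes 0.05 s, during which the arm holds its last target. There are 200 camera calls.

## Working session

There is one attempt and no reset: what is moved stays moved. The work goes in short steps, Python scripts to look and compute and a tool call to move; the robot and the scene stay as the last step left them, time stands still between calls to the robot, and variables do not carry over. Pictures are saved under pics/ and viewed, at most 10 in all, crops included, and the job is handed in when it is done.

Besides the shell and the picture viewer there is one more tool, called after "Request:" as name(argument=value, ...) on one line, values as JSON. play_rows: Moves the arm, as the interface text tells. Its arguments: {"type":"object","properties":{"rows":{"type":"array","items":{"type":"array"}},"newtons":{"type":"number"}},"required":["rows"]}

```bash
mkdir -p pics; ls
python3 - <<'E'
from station import ctrl
import cv2,numpy as np
for n in("top","side"):
    im=ctrl.get_image(n); cv2.imwrite(f"pics/{n}0.png",im[:,:,::-1]); i=ctrl.camera_info(n); print(n,np.round(i["intrinsics"],1).tolist(),np.round(i["cam_to_world"],4).tolist(), [k for k in i])
print(ctrl.hold_point_z); print(ctrl.read_state())
E
```

```text
pics
top [[363.7, 0.0, 319.9], [0.0, 363.7, 207.8], [0.0, 0.0, 1.0]] [[0.005, 0.9951, -0.0991, 0.3762], [-1.0, 0.005, -0.0006, 0.005], [-0.0001, 0.0991, 0.9951, 1.2168], [0.0, 0.0, 0.0, 1.0]] ['intrinsics', 'cam_to_world']
side [[488.4, 0.0, 321.5], [0.0, 488.4, 198.8], [0.0, 0.0, 1.0]] [[-0.9028, 0.3236, -0.2833, 0.1183], [-0.4301, -0.6828, 0.5906, 0.7847], [-0.0024, 0.655, 0.7556, 1.0838], [0.0, 0.0, 0.0, 1.0]] ['intrinsics', 'cam_to_world']
0.0187
{'time_s': 0.1, 'joint_pos': array([-1.47999051e+00,  1.50927814e-01,  1.43793050e+00, -1.29991794e-05,
        1.55380042e+00, -1.34017220e-01]), 'qvel': array([-2.13921540e-03, -1.87879714e-03,  1.81395061e-05,  1.20462585e-03,
        9.20043714e-04, -1.38860783e-03]), 'effort': array([ 4.98547131e-03, -7.14384842e+01, -5.71794319e+01, -1.78607988e-04,
        7.14198439e-03,  3.00962949e-05]), 'eef_pos': array([ 0.12813443, -0.5603232 ,  0.23075865]), 'tool_rot': array([[ 9.74833531e-01,  2.22934016e-01, -1.09617123e-04],
       [ 2.22934005e-01, -9.74832962e-01,  1.06051016e-03],
       [ 1.29565404e-04, -1.05825825e-03, -9.99999432e-01]]), 'force': array([ 0.49624331,  0.49686965, -0.17210407]), 'ft_torque': array([ 0.00560712,  0.04731626, -0.02623517]), 'finger_force': 0.0, 'opening': 0.9970547995967063}
```

View pics/top0.png

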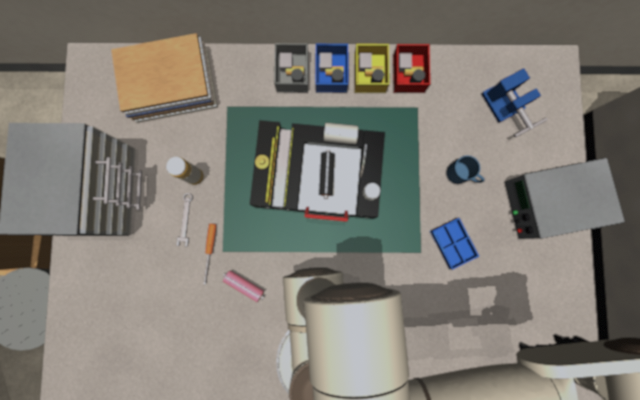

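View pics/side0.png

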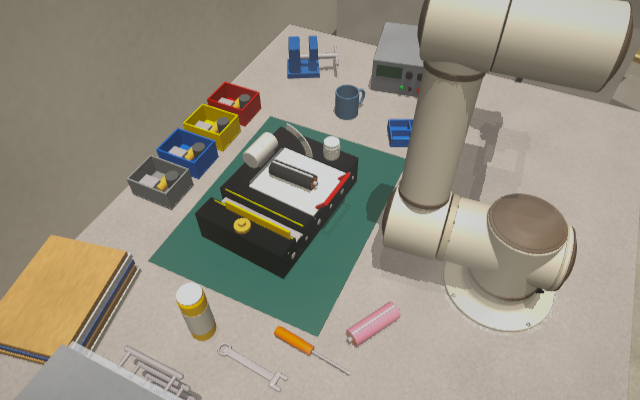

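The top view shows the black roller with its white stripe at (327,175) on the white cover, and the red bar at (326,216). It also shows the groove's yellow lines at about (281,170), the gear at (262,161) and the tin at (372,190). The roller could be confused with the pink cylinder at (244,285) or the pale motor at (341,132). By the description I choose the black one at (327,175), and check it in a crop while measuring.

```bash
cat > h.py <<'E'
from station import ctrl
import cv2,numpy as np
def ray(n,uv,z):
    i=ctrl.camera_info(n);K=i["intrinsics"];T=np.array(i["cam_to_world"])
    uv=np.atleast_2d(np.float64(uv)); d=np.c_[(uv[:,0]-K[0][2])/K[0][0],-(uv[:,1]-K[1][2])/K[1][1],-np.ones(len(uv))]@T[:3,:3].T
    return T[:3,3]+d*((z-T[2,3])/d[:,2])[:,None]
def proj(n,P):
    i=ctrl.camera_info(n);K=np.array(i["intrinsics"]);T=np.array(i["cam_to_world"])
    c=(np.atleast_2d(P)-T[:3,3])@T[:3,:3]; return np.c_[K[0,2]-K[0,0]*c[:,0]/c[:,2],K[1,2]+K[1,1]*c[:,1]/c[:,2]]
E
python3 - <<'E'
from h import *
t=cv2.imread("pics/top0.png");s=cv2.imread("pics/side0.png")
hs=cv2.cvtColor(t,cv2.COLOR_BGR2HSV)
def big(m,r):
    x0,y0,x1,y1=r; z=np.zeros(m.shape,np.uint8); z[y0:y1,x0:x1]=m[y0:y1,x0:x1]*255
    return z
V,S,H=hs[...,2],hs[...,1],hs[...,0]
def pca(m,z):
    p=np.argwhere(m>0)[:,::-1]; P=ray("top",p,z)[:,:2]; c=P.mean(0); w,v=np.linalg.eigh(np.cov((P-c).T)); return c,v[:,1],np.degrees(np.arctan2(v[1,1],v[0,1])),len(p),np.ptp((P-c)@v,axis=0)
red=big(((H<8)|(H>172))&(S>120)&(V>60),(295,200,360,228)); print("red",pca(red,.13))
ye=big((H>20)&(H<35)&(S>100)&(V>90),(262,120,300,215)); n,l,st,_=cv2.connectedComponentsWithStats(ye)
for k in range(1,n):
    if st[k,4]>15: print("yel",st[k],pca((l==k),.10))
cov=big((V>130)&(S<60),(295,143,365,215)); cnt=max(cv2.findContours(cov,0,1)[0],key=cv2.contourArea)
r=cv2.minAreaRect(cnt); b=cv2.boxPoints(r); print("cov",b.round(1).tolist()); print(ray("top",b,.1).round(4))
inn=np.zeros_like(cov); cv2.fillConvexPoly(inn,cv2.convexHull(cnt),255); inn=cv2.erode(inn,np.ones((5,5)))
rol=((V<100)&(inn>0)).astype(np.uint8); rol=cv2.morphologyEx(rol,cv2.MORPH_CLOSE,np.ones((5,5)));n,l,st,_=cv2.connectedComponentsWithStats(rol); k=1+st[1:,4].argmax(); print("rol",st[k],pca(l==k,.122))
a=cv2.resize(t[100:240,230:400],None,fx=4,fy=4,interpolation=cv2.INTER_CUBIC)
cv2.imwrite("pics/c0.png",a)
E
```

```text
red (array([ 0.45871951, -0.01228177]), array([0.08680829, 0.99622504]), np.float64(85.01998323865325), 194, array([0.02617853, 0.12749458]))
yel [262 126  17  78 451] (array([0.6181613 , 0.16328609]), array([-0.99613118,  0.08787876]), np.float64(174.95841440424073), 451, array([0.04218197, 0.24581026]))
cov [[297.5, 209.0], [304.1000061035156, 143.1999969482422], [361.5, 149.0], [354.8999938964844, 214.6999969482422]]
[[ 0.4835  0.0749  0.1   ]
 [ 0.6911  0.0566  0.1   ]
 [ 0.6736 -0.1237  0.1   ]
 [ 0.4667 -0.1022  0.1   ]]
rol [320 152  15  43 551] (array([ 0.59066701, -0.01401571]), array([-0.99921589,  0.03959292]), np.float64(177.73089981953686), 551, array([0.04055129, 0.13068963]))
```

View pics/c0.png

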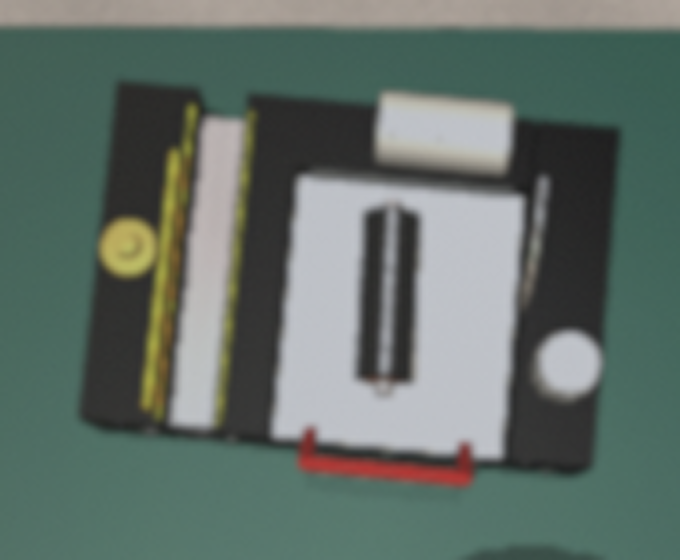

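The crop confirms it: the black roller has the white stripe up and lies along the unit's x. The red bar is in front, the tin is right of the cover and the gear is beyond the rail.

Working estimates:
- **Unit:** origin about (0.587, 0.006), yaw -5°.
- **Roller:** unit (5, -19) mm. The cover corners measure 208 x 180 mm, which agrees with the given size.

I'll push with both open fingers spread along the roller's axis.

Request:
play_rows(rows=[[[558, -385, 0], [0, 0, -1.26], 0], [[558, -385, 0], [0, 0, -1.26], 0], [[558, -385, 0], [0, 0, -1.26], 0], [[558, -385, 0], [0, 0, -1.26], 0], [[558, -385, 0], [0, 0, -1.26], 0], [[558, -385, 0], [0, 0, -1.26], 0], [[558, -385, 0], [0, 0, -1.26], 0], [[558, -385, 0], [0, 0, -1.26], 0], [[558, -385, 0], [0, 0, -1.26], 0], [[558, -385, 0], [0, 0, -1.26], 0], [[558, -385, 0], [0, 0, -1.26], 0], [[558, -385, 0], [0, 0, -1.26], 0], [[558, -385, 0], [0, 0, -1.26], 0], [[558, -385, 0], [0, 0, -1.26], 0], [[558, -385, 0], [0, 0, -1.26], 0], [[558, -385, 0], [0, 0, -1.26], 0], [[558, -385, 0], [0, 0, -1.26], 0], [[558, -385, 0], [0, 0, -1.26], 0], [[558, -385, 0], [0, 0, -1.26], 0], [[558, -385, 0], [0, 0, -1.26], 0]])

```text
time_s: 2.1
eef_pos: [0.5861, -0.0613, 0.2315]
tool_rot: [[0.087, 0.996, 0.0], [0.996, -0.087, 0.0], [0.0, 0.0, -1.0]]
force: [1.1, 0.9, -0.6]
opening: 0.999
finger_force: 0.0
```

Request:
play_rows(rows=[[[0, 0, 40], [0, 0, 0], 60], [[0, 0, 80], [0, 0, 0], 60], [[0, 0, 105], [0, 0, 0], 60], [[0, 0, 118], [0, 0, 0], 60], [[0, 0, 125], [0, 0, 0], 60], [[0, 0, 128], [0, 0, 0], 60], [[0, 0, 128], [0, 0, 0], 60]])

```text
time_s: 2.8
eef_pos: [0.5867, -0.0609, 0.1042]
tool_rot: [[0.086, 0.996, 0.001], [0.996, -0.086, -0.0], [-0.0, 0.001, -1.0]]
force: [0.6, 0.3, 0.8]
opening: 0.764
finger_force: 0.0
```

```bash
cat > v.py <<'E'
from h import *
import sys
a=cv2.resize(ctrl.get_image("side")[100:300,170:400],None,fx=3,fy=3)
cv2.imwrite(f"pics/{sys.argv[1]}.png",a[:,:,::-1])
E
python3 v.py s1
```

```text
(no output)
```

View pics/s1.png

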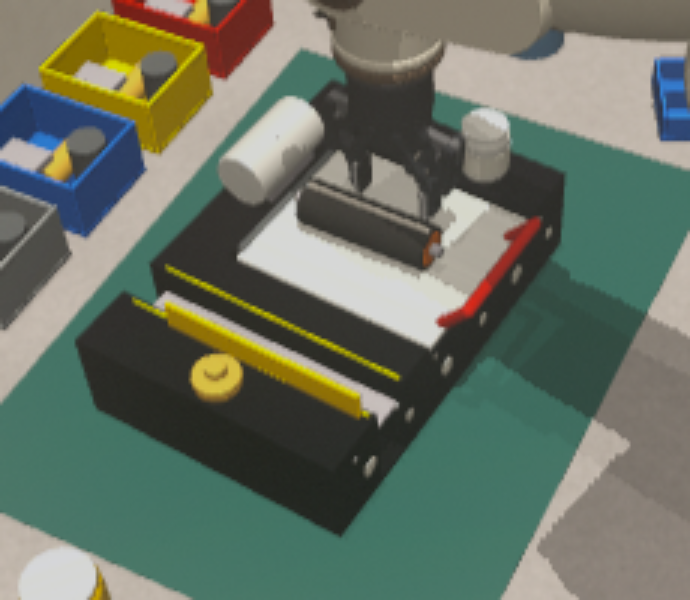

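The fingers stand on the far (-y) side of the roller at about (360,185) and (430,205) in the crop, clear of the tin at (485,150). I start the push gently.

Request:
play_rows(rows=[[[5, 0, 0], [0, 0, 0], 60], [[9, 0, 0], [0, 0, 0], 60], [[12, 0, 0], [0, 0, 0], 60], [[15, 0, 0], [0, 0, 0], 60], [[18, 0, 0], [0, 0, 0], 60], [[22, 0, 0], [0, 0, 0], 60], [[26, 0, 0], [0, 0, 0], 60], [[30, 0, 0], [0, 0, 0], 60], [[34, 0, 0], [0, 0, 0], 60], [[38, 0, 0], [0, 0, 0], 60], [[42, 0, 0], [0, 0, 0], 60], [[46, 0, 0], [0, 0, 0], 60], [[50, 0, 0], [0, 0, 0], 60], [[54, 0, 0], [0, 0, 0], 60], [[54, 0, 0], [0, 0, 0], 60]])

```text
time_s: 4.35
eef_pos: [0.5909, -0.0065, 0.1033]
tool_rot: [[0.085, 0.996, -0.0], [0.996, -0.085, 0.0], [0.0, -0.0, -1.0]]
force: [0.3, -0.2, -0.3]
opening: 0.764
finger_force: 0.0
```

```bash
python3 v.py s2
```

```text
(no output)
```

View pics/s2.png

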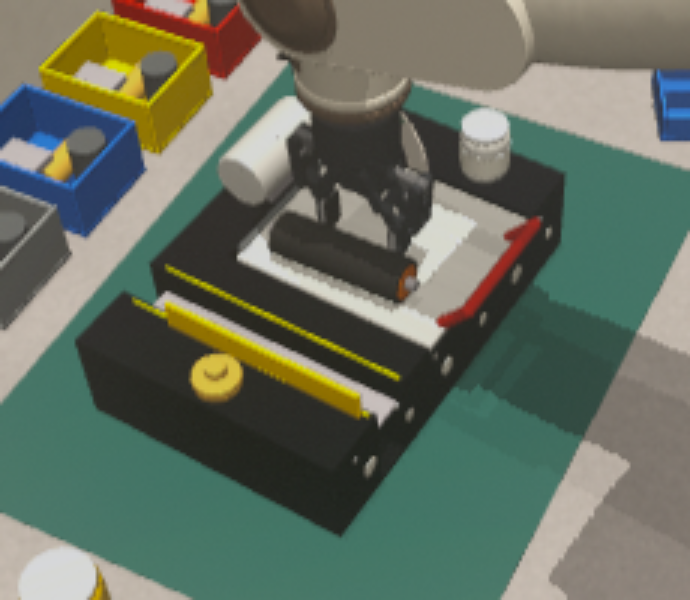

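The stripe has turned out of sight and the roller, now at about (340,255), has rolled to unit y of about 20 in contact with the fingers. I carry on to the groove.

Request:
play_rows(rows=[[[3, 0, 0], [0, 0, 0], 60], [[8, 0, 0], [0, 0, 0], 60], [[13, 0, 0], [0, 0, 0], 60], [[18, 0, 0], [0, 0, 0], 60], [[23, 0, 0], [0, 0, 0], 60], [[28, 0, 0], [0, 0, 0], 60], [[33, 0, 0], [0, 0, 0], 60], [[38, 0, 0], [0, 0, 0], 60], [[43, 0, 0], [0, 0, 0], 60], [[48, 0, 0], [0, 0, 0], 60], [[53, 0, 0], [0, 0, 0], 60], [[58, 0, 0], [0, 0, 0], 60], [[63, 0, 0], [0, 0, 0], 60], [[68, 0, 0], [0, 0, 0], 60], [[73, 0, 0], [0, 0, 0], 60], [[78, 0, 0], [0, 0, 0], 60], [[83, 0, 0], [0, 0, 0], 60], [[88, 0, 0], [0, 0, 0], 60], [[92, 0, 0], [0, 0, 0], 60], [[94, 0, 0], [0, 0, 0], 60]])

```text
time_s: 6.4
eef_pos: [0.599, 0.0871, 0.1033]
tool_rot: [[0.086, 0.996, 0.0], [0.996, -0.086, 0.0], [0.0, 0.0, -1.0]]
force: [-0.3, 0.5, 1.0]
opening: 0.769
finger_force: 0.0
```

```bash
python3 v.py s3
```

```text
(no output)
```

View pics/s3.png

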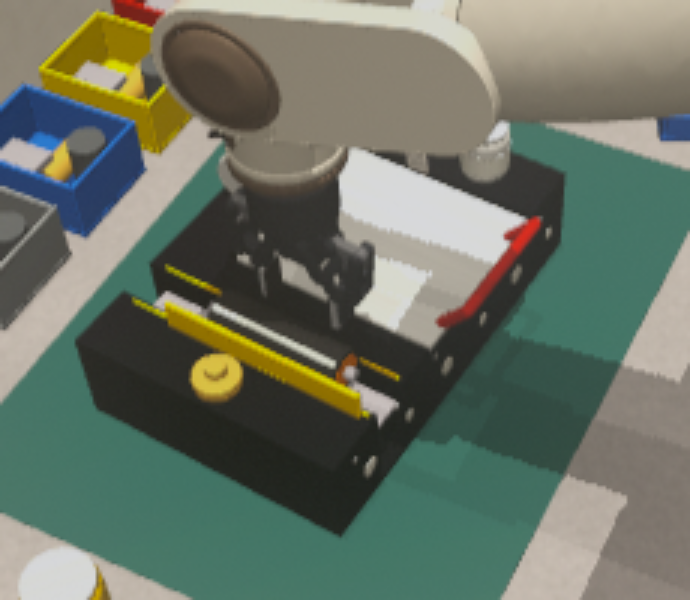

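The roller lies between the yellow lines at about (275,340), against its stripe at (270,335). I back off, rise and move over the bar, then check the roller from both views.

Request:
play_rows(rows=[[[-8, 0, 0], [0, 0, 0], 60], [[-15, 0, -10], [0, 0, 0], 60], [[-15, 0, -50], [0, 0, 0], 60], [[-15, 0, -90], [0, 0, 0], 60], [[-40, -30, -125], [0, 0, 0], 100], [[-70, -70, -130], [0, 0, 0], 100], [[-100, -110, -130], [0, 0, 0], 100], [[-112, -133, -130], [0, 0, 0], 100], [[-112, -133, -130], [0, 0, 0], 100], [[-112, -133, -130], [0, 0, 0], 100]])

```text
time_s: 7.45
eef_pos: [0.4568, -0.0143, 0.2344]
tool_rot: [[0.087, 0.996, 0.002], [0.996, -0.087, -0.0], [-0.0, 0.002, -1.0]]
force: [0.1, 1.1, 0.6]
opening: 0.605
finger_force: 0.0
```

```bash
python3 v.py s4
python3 - <<'E'
from h import *
t=ctrl.get_image("top")
hs=cv2.cvtColor(t,cv2.COLOR_RGB2HSV);s=ctrl.get_image("side")
O=np.array([.5873,.0058,0]);c,q=np.cos(np.radians(-5)),np.sin(np.radians(-5));R=np.array([[c,-q,0],[q,c,0],[0,0,1]])
for zz in(.111,.122):
  for x in(-70,70):
    print(zz,x,proj("side",O+R@[x/1e3,.125,zz]).round(1),proj("top",O+R@[x/1e3,.125,zz]).round(1))
# stubs: orange discs in side
h2=cv2.cvtColor(s,cv2.COLOR_RGB2HSV); m=((h2[...,0]<15)&(h2[...,1]>130)&(h2[...,2]>80)).astype(np.uint8); m[:200]=0; m[245:]=0; m[:,:220]=0; m[:,310:]=0
n,l,st,ce=cv2.connectedComponentsWithStats(m)
for k in range(1,n):
  if st[k,4]>3: print(st[k],ce[k], ((ray("side",ce[k],.111)-O)@R).round(4), ((ray("side",ce[k],.122)-O)@R).round(4))
a=cv2.resize(t[100:240,230:400],None,fx=4,fy=4,interpolation=cv2.INTER_CUBIC)
b=cv2.imread("pics/s4.png"); cv2.imwrite("pics/t4.png",a[:,:,::-1])
E
```

```text
0.111 -70 [[286.2 223.3]] [[277.4 193.9]]
0.111 70 [[241.5 202. ]] [[282.1 149.4]]
0.122 -70 [[286.  220.6]] [[277.  193.4]]
0.122 70 [[241.  199.2]] [[281.7 148.5]]
[282 218   7  10  29] [284.86206897 221.96551724] [[-0.0647  0.1233  0.111 ]] [[-0.0701  0.1302  0.122 ]]
```

View pics/s4.png

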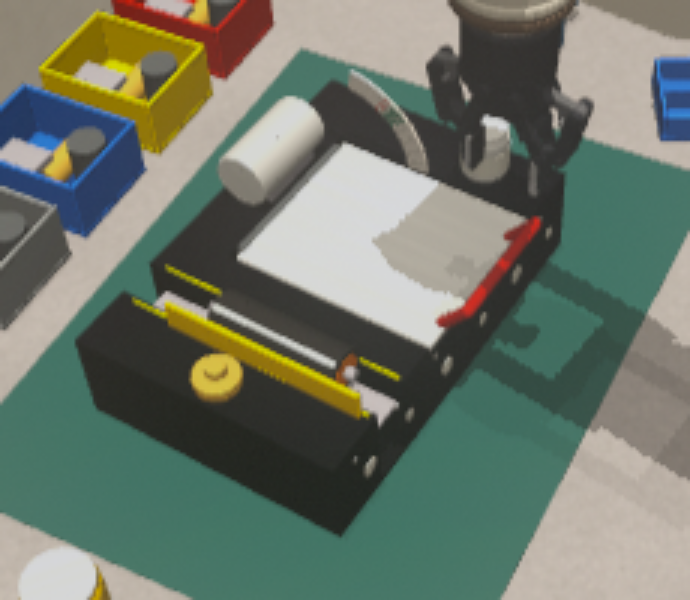

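View pics/t4.png

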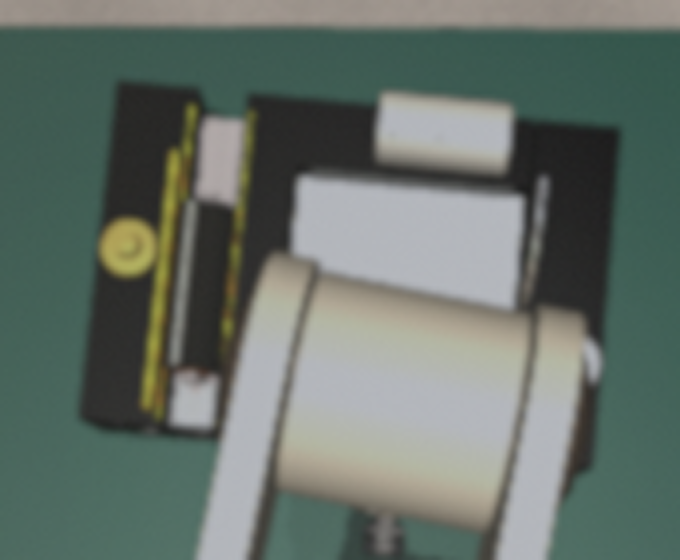

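The roller sits sunk in the groove: its end disc back-projects to unit (-65, 123) at z 111, and the gear and tin have not moved. Next I go down onto the red bar and pinch it.

Request:
play_rows(rows=[[[0, -1, 40], [0, 0, 0], 100], [[0, -1, 80], [0, 0, 0], 100], [[0, -1, 105], [0, 0, 0], 100], [[0, -1, 117], [0, 0, 0], 100], [[0, -1, 122], [0, 0, 0], 100], [[0, -1, 122], [0, 0, 0], 100], [[0, -1, 122], [0, 0, 0], 255], [[0, -1, 122], [0, 0, 0], 255], [[0, -1, 122], [0, 0, 0], 255], [[0, -1, 122], [0, 0, 0], 255], [[0, -1, 122], [0, 0, 0], 255], [[0, -1, 122], [0, 0, 0], 255], [[0, -1, 122], [0, 0, 0], 255], [[0, -1, 122], [0, 0, 0], 255]], newtons=30)

```text
time_s: 9.0
eef_pos: [0.4562, -0.0135, 0.1117]
tool_rot: [[0.086, 0.996, 0.001], [0.996, -0.086, -0.0], [0.0, 0.001, -1.0]]
force: [1.6, 0.1, 5.8]
opening: 0.132
finger_force: 29.5
```

The pinch is good: the 11 mm opening matches the 12 mm bar. Now I lift along the arc.

Request:
play_rows(rows=[[[0, 2, -10], [0, 0, 0], 255], [[0, 4, -20], [0, 0, 0], 255], [[0, 6.5, -30], [0, 0, 0], 255], [[0, 9.5, -39.5], [0, 0, 0], 255], [[0, 13, -49], [0, 0, 0], 255], [[0, 16.5, -58.5], [0, 0, 0], 255], [[0, 21, -67.5], [0, 0, 0], 255], [[0, 25.5, -76.5], [0, 0, 0], 255], [[0, 30.5, -85.5], [0, 0, 0], 255], [[0, 36, -94], [0, 0, 0], 255], [[0, 42, -102.5], [0, 0, 0], 255], [[0, 48, -110.5], [0, 0, 0], 255], [[0, 54.5, -118.5], [0, 0, 0], 255], [[0, 61, -126], [0, 0, 0], 255], [[0, 68, -133], [0, 0, 0], 255], [[0, 75.5, -140], [0, 0, 0], 255], [[0, 83.5, -146.5], [0, 0, 0], 255], [[0, 91.5, -152.5], [0, 0, 0], 255], [[0, 91.5, -152.5], [0, 0, 0], 255]])

```text
time_s: 10.9
eef_pos: [0.5471, -0.0217, 0.2671]
tool_rot: [[0.086, 0.996, 0.001], [0.996, -0.086, -0.001], [-0.001, 0.001, -1.0]]
force: [-20.9, -2.6, 25.7]
opening: 0.122
finger_force: 32.0
```

```bash
python3 v.py s5
```

```text
(no output)
```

View pics/s5.png

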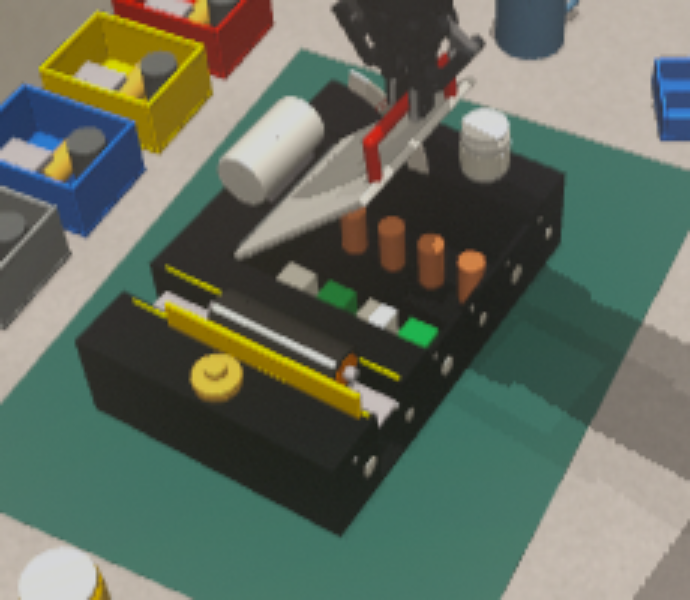

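The cover is up at about 45° with the bar in the fingers, at about (420,100) in the crop. A radial push of about 33 N shows my arc is some 3 mm too tight, so I widen it and go on past balance.

Request:
play_rows(rows=[[[0, -2, -2.5], [0, 0, 0], 255], [[0, 2, -6], [0, 0, 0], 255], [[0, 6.5, -9], [0, 0, 0], 255], [[0, 11, -11.5], [0, 0, 0], 255], [[0, 15, -14.5], [0, 0, 0], 255], [[0, 19.5, -17], [0, 0, 0], 255], [[0, 24, -19.5], [0, 0, 0], 255], [[0, 28.5, -22], [0, 0, 0], 255], [[0, 33, -24.5], [0, 0, 0], 255], [[0, 37, -26.5], [0, 0, 0], 255], [[0, 41, -28], [0, 0, 0], 255], [[0, 44, -29.5], [0, 0, 0], 255], [[0, 48, -31.5], [0, 0, 0], 255], [[0, 51.5, -33], [0, 0, 0], 255], [[0, 51.5, -33], [0, 0, 0], 255], [[0, 51.5, -33], [0, 0, 0], 255]])

```text
time_s: 12.55
eef_pos: [0.5985, -0.0261, 0.2974]
tool_rot: [[0.086, 0.996, 0.0], [0.996, -0.086, -0.001], [-0.001, 0.0, -1.0]]
force: [-0.8, -6.4, 1.1]
opening: 0.123
finger_force: 31.3
```

```bash
python3 v.py s6
```

```text
(no output)
```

View pics/s6.png

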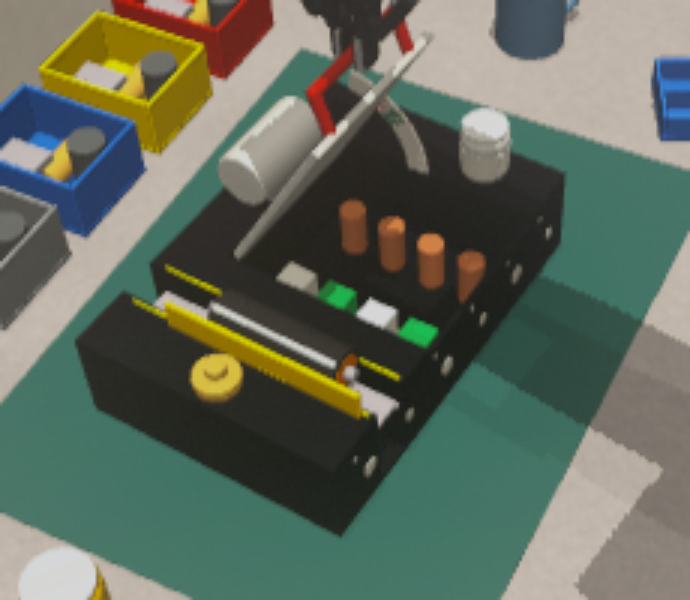

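The fingers hold the cover at about 60° with little residual force; the kinematics from the TCP give 60° and the plate looks steeper than balance. Now back along the same arc to 45°.

Request:
play_rows(rows=[[[0, -3.5, 1.5], [0, 0, 0], 255], [[0, -7.5, 3.5], [0, 0, 0], 255], [[0, -10.5, 5], [0, 0, 0], 255], [[0, -14.5, 6.5], [0, 0, 0], 255], [[0, -18.5, 8.5], [0, 0, 0], 255], [[0, -23, 11], [0, 0, 0], 255], [[0, -27.5, 13.5], [0, 0, 0], 255], [[0, -32, 16], [0, 0, 0], 255], [[0, -36.5, 18.5], [0, 0, 0], 255], [[0, -40.5, 21.5], [0, 0, 0], 255], [[0, -45, 24], [0, 0, 0], 255], [[0, -49.5, 27], [0, 0, 0], 255], [[0, -53.5, 30.5], [0, 0, 0], 255], [[0, -53.5, 30.5], [0, 0, 0], 255], [[0, -53.5, 30.5], [0, 0, 0], 255], [[0, -53.5, 30.5], [0, 0, 0], 255], [[0, -53.5, 30.5], [0, 0, 0], 255], [[0, -53.5, 30.5], [0, 0, 0], 255]])

```text
time_s: 14.4
eef_pos: [0.5449, -0.021, 0.2665]
tool_rot: [[0.086, 0.996, -0.0], [0.996, -0.086, 0.0], [0.0, -0.0, -1.0]]
force: [-5.4, -2.3, 6.5]
opening: 0.127
finger_force: 31.9
```

Run:
```python
from h import *
s=ctrl.read_state()
O=np.array([.5873,.0058,0]);c,q=np.cos(np.radians(-5)),np.sin(np.radians(-5));R=np.array([[c,-q,0],[q,c,0],[0,0,1]])
p=(s["eef_pos"]-O)@R; 
for h in(.0187,.015): print("theta",np.degrees(np.arctan2(p[2]+h-.096,.1-p[0]))-8.41)
print(s["time_s"],p,s["force"],s["finger_force"],s["opening"],abs(s["qvel"]).max())
h2=cv2.cvtColor(ctrl.get_image("side"),cv2.COLOR_RGB2HSV)
m=((h2[...,0]<15)&(h2[...,1]>130)&(h2[...,2]>80)).astype(np.uint8); m[:200]=0; m[245:]=0; m[:,:270]=0; m[:,:][:,300:]=0
n,l,st,ce=cv2.connectedComponentsWithStats(m); print([( st[k].tolist(),ce[k].round(1)) for k in range(1,n) if st[k,4]>10])
# red bar left end in side: compare with predicted bar end at theta
r=(((h2[...,0]<6)|(h2[...,0]>174))&(h2[...,1]>150)&(h2[...,2]>70)).astype(np.uint8); r[:100]=0;r[175:]=0;r[:,:260]=0;r[:,345:]=0
ys,xs=np.nonzero(r); print("red leftmost",xs.min(),ys[xs==xs.min()].min())
for t in(40,45,50):
    a=np.radians(t+8.41); print(t,proj("side",O+R@[.1-.2325*np.cos(a),.03,.096+.2325*np.sin(a)]).round(1))
```

```text
theta 45.10560727507678
theta 44.56316287374622
14.4 [-0.03993815 -0.03040874  0.26652333] [-5.39191228 -2.26229892  6.48503278] 31.934622824192047 0.12747866571758795 0.0019717258824706032
[]
red leftmost 260 104
40 [[298.7 152.9]]
45 [[292.9 146.7]]
50 [[286.7 140.8]]
```

The angle is about 45° by two routes: TCP kinematics, and the bar end at pixel (294,147) in the earlier 45° view. The disc mask came up empty, so I check the roller once more by numbers.

Run:
```python
from h import *
im=ctrl.get_image("side").astype(int); old=cv2.imread("pics/s6.png")[:,:,::-1]
old=cv2.resize(old,(230,200),interpolation=cv2.INTER_AREA).astype(int)
d=abs(im[100:300,170:400]-old).max(2); sub=d[95:140,50:130]; print("diff over groove area", sub.max(), sub.mean())
h=cv2.cvtColor(im.astype(np.uint8),cv2.COLOR_RGB2HSV)[214:232,278:294]
m=(im[...,0]-im[...,2])[214:232,278:294]>35; ys,xs=np.nonzero(m); print(m.sum(), xs.mean()+278, ys.mean()+214, np.median(h[m],0))
```

```text
diff over groove area 68 5.651666666666666
98 284.1326530612245 225.55102040816325 [ 23.  255.  142.5]
```

```bash
python3 v.py s7
python3 - <<'E'
import cv2,numpy as np
a={k:cv2.imread(f"pics/{k}.png").astype(int) for k in("s4","s5","s6","s7")}
r=np.s_[285:420,150:400]
for x,y in(("s4","s5"),("s4","s6"),("s5","s7"),("s6","s7")):
    d=abs(a[x][r]-a[y][r]).max(2); print(x,y,d.max(),d.mean().round(2))
for k in a:
    h=cv2.cvtColor(a[k].astype(np.uint8),cv2.COLOR_BGR2HSV)[340:400,320:370]; m=(h[...,0]<17)&(h[...,1]>120)&(h[...,2]>40); ys,xs=np.nonzero(m); print(k,m.sum(),xs.mean()+320,ys.mean()+340,h[m].mean(0).round())
E
```

```text
s4 s5 186 17.93
s4 s6 187 18.4
s5 s7 66 1.07
s6 s7 69 2.9
s4 268 345.2910447761194 366.92537313432837 [ 13. 167. 120.]
s5 306 345.437908496732 366.343137254902 [ 14. 199. 113.]
s6 300 345.62333333333333 366.23333333333335 [ 14. 205. 114.]
s7 304 345.48355263157896 366.3486842105263 [ 14. 199. 113.]
```

The disc has not moved by even a pixel since the roller dropped in; only the lighting changed. I hand the job in.

```bash
python3 -c "
from station import ctrl
print(ctrl.finish_job())"
```

```text
the job is handed in; nothing more can be done
None
```

I handed the job in at about 14.5 s of the 51 s: the roller lies in the groove, and the cover was raised to about 60° and is held by its bar at about 45°; I got no verdict back.

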